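# Topple a violin neck blank onto its fingerboard and seat it in the carving board

## Robot

A 7-joint arm with a two-finger parallel gripper is mounted at the origin on the work surface. World frame = base frame: x ahead of the robot, y to its left, z up, the work surface at z = 0. Lengths are in m, angles in rad, forces in N, time in s.
With the tool pointing down it reaches from about 0.4 to 0.85 m from the base axis. Payload 4.5 kg.
Tool frame: the origin (TCP) lies at the very end of the fingers, on their centre line; the grasp point (between the pads) lies 19 mm behind it (r.grip_point_offset is the distance from the TCP to the grasp point, in m); z points along the fingers, y is the line along which they close (so a half turn about z gives the same grasp; the last joint's range is limited). The gripper opens to 88 mm and grips with 3 to 60 N. Pads are 18 mm wide; open, the fingers measure 123 mm over their backs; the gripper's body (75 mm by 187 mm) begins 45 mm behind the grasp point.
Start: joints at [1.305, 0.689, -0.195, 1.565, 0.157, 0.902, -0.215], TCP at [0.185, -0.597, 0.239] pointing down, gripper open.
Joint ranges: [-3.01, 3.01], [-0.46, 2.08], [-1.47, 1.51], [0.13, 2.56], [-1, 4.14], [0.04, 2.09], [-2.66, 2.66]. Speed limits (rad/s): [2.57, 2.57, 3.14, 3.14, 3.14, 3.14, 3.14].

## Interface

Orientations are given as a unit quaternion [x, y, z, w].
In Python, from plant import r gives the robot as it stands.
- The arm moves only by the tool carry_out, never from a script. Its argument "rows" is a list of rows, each a list of 3 entries, a list of its own where there are three numbers: the shift along the tool's x, y, z in cm, then the turn, a rotation vector about the tool's x, y, z in degrees, then the closure, from 0 (fully open) to 1 (shut). A call has 1 to 12 rows; each row is the pose to reach, as a shift and turn from the pose commanded when the call began, along the tool's axes at that moment; what a row does not reach only later rows make up. A row lasts 1/10 s, in which the tool goes at most 50 mm and 8.59 degrees, less where a joint would pass 70% of its speed; a pose out of reach is approached as far as the arm can. A call with a gripper value outside its range is refused whole. The fingers move at their own pace and stop on an object; "newtons" is the grip in N (left out, the last holds). Time passes only in rows, so rows that repeat a pose let the fingers close. It gives the time, the measured TCP pose, the force, the opening and the grip force at its end, in the units of the state.
- r.get_state(): the state, without advancing time (a new reading comes with each control period).
- r.snapshot(name): name is "scene" or "top" or "wrist"; returns a dict with "image" (384x512x3 uint8, red, green, blue), "fx", "fy", "cx", "cy" (pixels), "pose" (4x4, takes a point from camera to world coordinates). Camera axes: x right, y up, looking along -z (the intrinsics and any distortion apply to the point x, -y, -z); pixel columns grow to the right and rows downward; lengths in m; the calibration is good to about 2 mm. A picture is of the moment at which its call begins. There is no depth.
- r.finish_job(): hands the job in; it is judged then, once.
The state is a dict: "clock": time; "q": joint angles; "qd": joint speeds; "joint_torque": joint torques, N m; "tool_pos": TCP position; "eef_rot": TCP orientation; "contact_force": force on the tool from outside, world axes, zero at the start; "moment": the same for the moment, N m; "opening": opening from 0.0 (shut) to 1.0 (fully open); "finger_force": force on a finger pad.
Only numpy, scipy, OpenCV 4.12 (cv2) and the standard library are available. Lean on these libraries where they do the work, as an engineer would, in place of code of your own. Each camera call takes 0.05 s, during which the arm holds its last target. There are 200 camera calls.

## Task

Tip the standing maple neck blank over by pushing it high on its side so that it lies on its black ebony face on the cork, without lifting it off the board. Then push it sideways until it lies flush along the dark side fence, and slide it along the fence, heel first, onto the red sprung buffer of the end stop: press it against the buffer with about 10 N for a second, never more than 15 N, and let go gently so that it stays in touch with the buffer and flush with the fence. Leave the other things on the bench alone.

Things in the scene. Friction and masses are not known exactly. Their poses are not given: they have to be found in the camera images.
- blank_center (a point): centre of the maple neck blank, a solid block 44 (own x) x 52 (own y) x 140 mm (own z), 0.19 to 0.31 kg. It starts standing on end on the cork, own z up, centre 70 mm above the cork. Its own -y face is black ebony, the +y face pale maple with a pencil line. Pushed near the top of the +y face, along own -y, it passes its balance point at 20 degrees and falls by itself; pushed low it slides
- blank: the same blank; origin at the centre of its heel (foot) end, own axes as for its centre. It starts with the ebony facing away from the end stop, within 20 degrees of the board's -y, its centre 0.09 to 0.16 m from both fences, so it falls with its heel towards the end stop. Lying on the ebony, its centre is 26 mm above the cork
- corner (a point): inner corner where side fence and end stop meet, at the level of the cork (18 mm above the bench). The side fence's inner face is the plane x = 0 here and faces -x; the wooden end stop's is y = 0 and faces -y; z is up. The cork spreads to x = -240 and y = -380 mm. The board is fixed, turned up to 15 degrees
- board: the fixed carving board itself, plywood with a cork top, 265 mm (x) x 395 mm (y), 18 mm thick; axes as those of the corner, which lies at (100, 168, 18) mm from this origin
- side_fence: dark rigid wooden strip along the board's far (+x) edge, 25 mm wide, 24 mm high above the cork, as long as the board; origin at the middle of its inner face at cork level
- end_stop: dark rigid strip, 17 x 240 mm, 24 mm high, across the board's +y (left) end, with a red buffer plate, 40 mm wide, 33 mm high, in front of it by the side fence (board x -2 to -42 mm from the corner). The buffer's face stands 8 to 48 mm out from the strip (to -y), set differently each time and not measured: feel for it. It springs back under load, 6 N per mm; origin: middle of the strip's inner face
- spool: turned wooden spool clamp, 32 mm across, 58 mm tall, standing on the near corner of the cork board beside the end stop; origin under its centre. Leave alone.
- glue: amber glue jar with black lid, 52 mm across, 110 mm tall, on the bench; origin under its centre. Leave alone.
- offcut: plain maple offcut standing on the bench, 50 x 60 x 100 mm tall, no black face; origin under its centre. Leave alone.
- varnish_cup: open white varnish cup, 68 mm across, 70 mm tall, on the bench; origin under its centre. Leave alone.
- plane: small metal block plane with wooden grip, 150 x 44 mm, 50 mm tall, on the bench; origin under its centre. Leave alone.
Mind the look-alikes: they are no part of the job. What is shaped like the blank but green or pink is not meant.

How it is judged:
On the way, in this order (a step that is already met when the one before it is completed fails the run):
1. the blank lies at rest on its ebony face on the cork (angle between blank_center's own y axis and vertical below 0.06 rad and z of blank_center in the frame of corner below 0.031 m and linear speed of blank below 0.02 m/s), for 0.2 s.
2. lying flush along the side fence, within 3 mm (angle between blank_center's own y axis and vertical below 0.06 rad and z of blank_center in the frame of corner below 0.031 m and x of blank_center in the frame of corner between -0.025 and -0.018 m and angle between the x axis of blank_center and the x axis of corner, either way round below 0.035 rad), for 0.2 s.
3. still flush along the side fence and pressed on the end stop's buffer with 3 to 17 N for half a second (all of step 2 and y of blank_center in the frame of corner between -0.122 and -0.072 m and contact force between blank and end_stop above 3 N), for 0.5 s.
At the end, for the whole second after the job is handed in: The blank lies at rest on its ebony face on the cork (within 0.06 rad), its side within 3 mm of the side fence and parallel to it within 0.035 rad, its heel end still touching the buffer of the end stop (over 0.2 N), and the robot has let go of it (all of step 2 and y of blank_center in the frame of corner between -0.122 and -0.072 m and contact force between blank and end_stop above 0.2 N and linear speed of blank below 0.01 m/s and contact force between blank and the arm below 0.1 N).
It fails at once if the blank is pressed on the end stop or its buffer with more than 17 N (contact force between blank and end_stop above 17 N).
It fails at once if the blank is lifted off the board (its centre more than 90 mm above the cork) (z of blank_center in the frame of corner above 0.09 m).
It fails at once if a bystander (spool, glue, offcut, cup, plane) is moved more than 20 mm (distance of any of spool, glue, offcut, varnish_cup, plane from where it was at the start of the episode above 0.02 m).
It also fails if it takes over 64 s, if anything falls off the work surface, if the arm or the gripper's body presses on something with over 40 N, if the wrist force passes 120 N, or if a joint passes its speed limit or range.

## Working session

There is one attempt and no reset: what is moved stays moved. The work goes in short steps, Python scripts to look and compute and a tool call to move; the robot and the scene stay as the last step left them, time stands still between calls to the robot, and variables do not carry over. Pictures are saved under pics/ and viewed, at most 11 in all, crops included, and the job is handed in when it is done.

Besides the shell and the picture viewer there is one more tool, called as name([rows], argument=value, ...), one row to a line, values as JSON. carry_out: Moves the arm, as the interface text tells. Its arguments: {"type":"object","properties":{"rows":{"type":"array"},"newtons":{"type":"number"}},"required":["rows"]}

```bash
mkdir -p pics; ls
python3 - <<'E'
from plant import r
import cv2,numpy as np
for n in ["scene","top"]:
    s=r.snapshot(n); np.savez("pics/%s0.npz"%n,**s)
    cv2.imwrite("pics/%s0.png"%n,cv2.resize(s["image"][:,:,::-1],(800,600),interpolation=cv2.INTER_CUBIC))
    print(n,s["fx"],s["fy"],s["cx"],s["cy"],s["pose"].round(4).tolist(),[k for k in s])
st=r.get_state();print(st["tool_pos"],st["eef_rot"],st["contact_force"],st["clock"],st["opening"])
E
```

```text
pics
scene 384.69687482736526 384.69687482736526 255.64799743357074 189.42293912064065 [[0.8396, -0.4328, 0.3281, 0.9361], [0.543, 0.684, -0.4872, -0.5823], [-0.0136, 0.5872, 0.8093, 1.0095], [0.0, 0.0, 0.0, 1.0]] ['image', 'fx', 'fy', 'cx', 'cy', 'pose']
top 456.86428462185364 456.86428462185364 257.59881153585314 191.73250480093262 [[-0.0243, 0.9883, -0.1508, 0.3271], [-0.9996, -0.0264, -0.012, -0.0175], [-0.0158, 0.1505, 0.9885, 1.5887], [0.0, 0.0, 0.0, 1.0]] ['image', 'fx', 'fy', 'cx', 'cy', 'pose']
[ 0.18435904 -0.59659614  0.23798861] [ 9.88781591e-01  1.49366259e-01 -1.81249120e-04 -8.07681025e-04] [-0.14328237 -0.35213927  0.59521448] 0.1 1.0005074604053983
```

View pics/scene0.png

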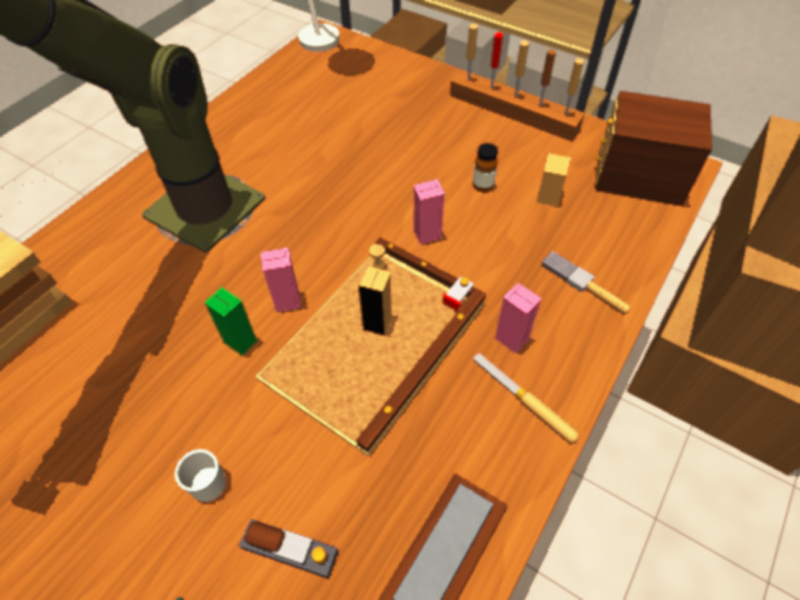

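View pics/top0.png

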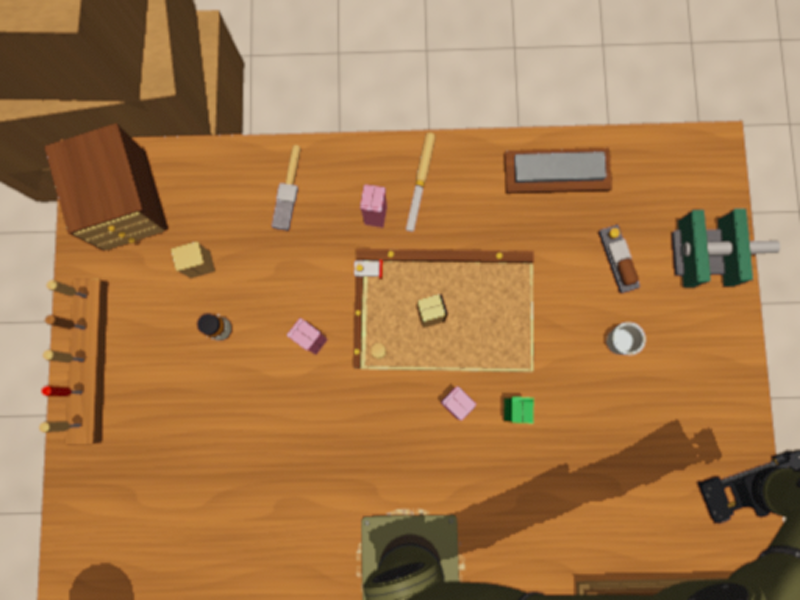

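The candidates, in scene picture pixels, are:
- maple block with a black face on the cork (375,300)
- plain offcut on the bench (553,180)
- pink blocks (429,212), (280,280) and (517,318)
- green block (231,321)

Only the one at (375,300), top view (432,309), has an ebony face and stands on the cork. I'll confirm it in crops.

Run:
```python
import cv2,numpy as np
for n,(x0,y0,x1,y1,k) in {"scene":(160,145,318,295,4),"top":(222,155,347,242,6)}.items():
    im=np.load("pics/%s0.npz"%n)["image"][y0:y1,x0:x1,::-1]
    cv2.imwrite("pics/%sc.png"%n,cv2.resize(im,None,fx=k,fy=k,interpolation=cv2.INTER_CUBIC))
```

```text
(no output)
```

View pics/scenec.png

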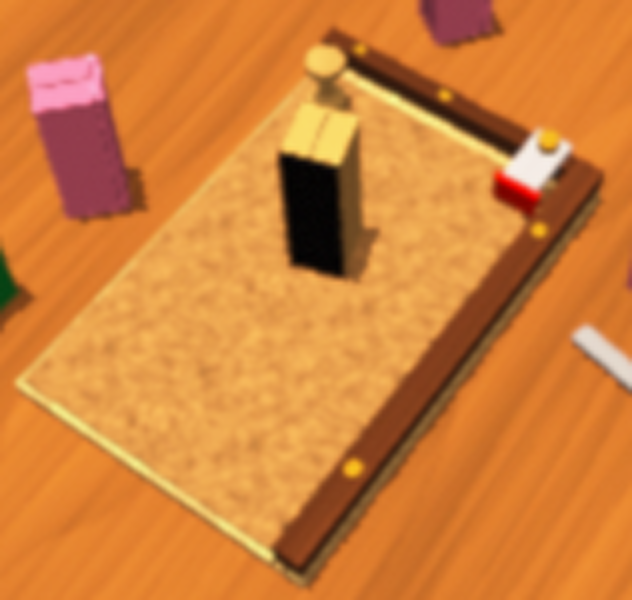

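View pics/topc.png

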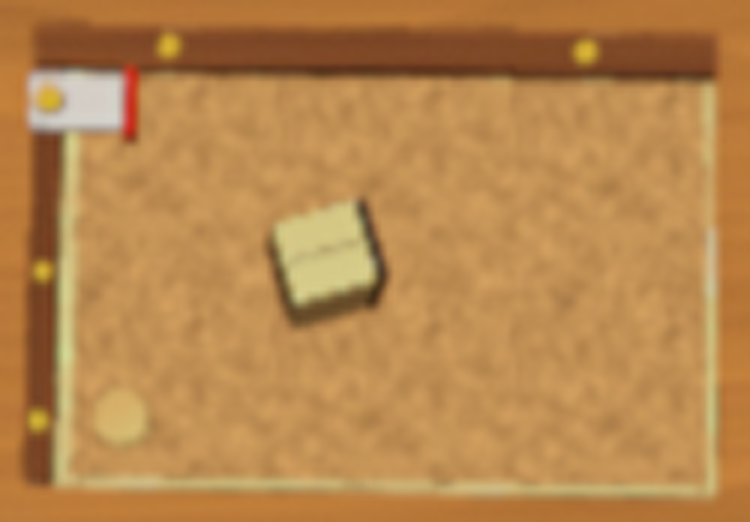

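```bash
cat > h.py <<'E'
import numpy as np
C={n:dict(np.load("pics/%s0.npz"%n)) for n in("scene","top")}
def proj(s,P):
    T=np.linalg.inv(s["pose"]); p=P@T[:3,:3].T+T[:3,3]
    return np.c_[s["cx"]+s["fx"]*p[:,0]/-p[:,2], s["cy"]-s["fy"]*p[:,1]/-p[:,2]]
def un(n,uv):
    uv=np.array(uv,float)
    return (uv+.5)/4-.5+[160,145] if n=="scene" else (uv+.5)/6-.5+[222,155]
def place(x,y,z,a,P):
    c,s=np.cos(a),np.sin(a); P=np.array(P,float)/1000
    return P@np.array([[c,-s,0],[s,c,0],[0,0,1]]).T+[x,y,z]
E
python3 - <<'E'
from h import *
from scipy.optimize import least_squares
B=[("scene",(-240,-380,0),(18,383)),("top",(-240,-380,0),(712,492)),("scene",(0,-380,24),(278,548)),("top",(0,-380,24),(716,78)),
("top",(25,-380,24),(716,33)),("scene",(25,16,24),(602,176)),("top",(25,16,24),(36,27)),("top",(-240,0,24),(50,484))]
K=[("top",(22,26,140),(273,222)),("top",(-22,26,140),(297,307)),("top",(22,-26,140),(364,199)),("top",(-22,-26,140),(384,275)),
("scene",(22,-26,140),(344,166)),("scene",(-22,-26,140),(280,153)),("scene",(-22,-26,0),(290,268)),("scene",(22,-26,0),(344,278)),("scene",(-22,26,140),(306,103)),("scene",(22,26,140),(359,112))]
def fit(L,p0):
    f=lambda p:np.concatenate([(proj(C[n],place(*p,[P]))-un(n,uv)).ravel() for n,P,uv in L])
    o=least_squares(f,p0,loss="soft_l1"); print(o.x.round(4),f(o.x).reshape(-1,2).round(1).tolist()); return o.x
b=fit(B,[.65,.05,.018,0]); k=fit(K,[.53,-.06,.018,.2])
c,s=np.cos(b[3]),np.sin(b[3]); d=k[:2]-b[:2]; print("blank in corner",c*d[0]+s*d[1],-s*d[0]+c*d[1],k[3]-b[3])
np.save("bk.npy",[b,k])
# buffer face y and end
for f in (8,20,30,40,48):
    print(f,[(n,[np.round((q+.5-o)*m-.5).tolist() for q in proj(C[n],place(*b,[(-2,-f,33),(-42,-f,33),(-42,-f,0)]))]) for n,o,m in(("scene",np.array([160,145]),4),("top",np.array([222,155]),6))])
s=C["top"]
def ray(s,u,v,z):
    d=s["pose"][:3,:3]@np.array([(u-s["cx"])/s["fx"],-(v-s["cy"])/s["fy"],-1]); o=s["pose"][:3,3]; return o+d*(z-o[2])/d[2]
for nm,u,v,z in(("pinkR",374*.64,200*.64,.14),("spool",378*.64,352*.64,.076),("pinknear",459*.64,402*.64,.14),("green",520*.64,408*.64,.14),("pinkL",305*.64,335*.64,.14)): print(nm,ray(s,u,v,z).round(3))
E
```

```text
[ 0.6577  0.0903  0.0055 -0.0387] [[0.1, 0.7], [0.3, 0.5], [-1.0, 0.4], [-0.1, -0.3], [-0.2, 0.2], [0.9, -0.6], [-0.5, -0.0], [-0.1, -0.1]]
[ 0.5302 -0.0589  0.0148  0.2825] [[-0.8, 0.5], [-0.5, -0.6], [-0.3, -0.6], [0.6, -0.2], [-1.4, 0.9], [-0.4, 0.6], [0.2, -0.8], [0.4, 0.1], [-1.0, -0.9], [0.5, 0.2]]
blank in corner -0.12160385988494607 -0.1540250226796503 0.3212132185185509
8 [('scene', [[561.0, 172.0], [518.0, 148.0], [516.0, 173.0]]), ('top', [[72.0, 70.0], [70.0, 138.0], [74.0, 148.0]])]
20 [('scene', [[553.0, 182.0], [510.0, 158.0], [508.0, 183.0]]), ('top', [[93.0, 70.0], [91.0, 138.0], [95.0, 148.0]])]
30 [('scene', [[547.0, 190.0], [503.0, 167.0], [501.0, 191.0]]), ('top', [[110.0, 70.0], [108.0, 138.0], [112.0, 148.0]])]
40 [('scene', [[540.0, 199.0], [496.0, 175.0], [494.0, 200.0]]), ('top', [[127.0, 70.0], [126.0, 138.0], [129.0, 149.0]])]
48 [('scene', [[534.0, 206.0], [490.0, 182.0], [489.0, 207.0]]), ('top', [[141.0, 70.0], [140.0, 139.0], [142.0, 149.0]])]
pinkR [0.761 0.055 0.14 ]
spool [0.447 0.056 0.076]
pinknear [ 0.337 -0.108  0.14 ]
green [ 0.322 -0.23   0.14 ]
pinkL [0.48  0.201 0.14 ]
```

```bash
cat >> h.py <<'E'
from scipy.spatial.transform import Rotation as R
def go(x,y,z,yaw):
    from plant import r
    st=r.get_state(); Q=R.from_quat(st["eef_rot"]); T=R.from_euler("z",yaw)*R.from_euler("x",np.pi)
    sh=Q.inv().apply(np.array([x,y,z])-st["tool_pos"])*100
    print("t",round(st["clock"],2),"pos",st["tool_pos"].round(4),"yaw",round(float(np.arctan2(*Q.apply([1,0,0])[1::-1])),4),"F",st["contact_force"].round(2),"\n  shift cm",sh.round(2),"turn",np.degrees((Q.inv()*T).as_rotvec()).round(1))
E
python3 - <<'E'
from h import *
from scipy.optimize import least_squares
B=[("scene",(-240,-380,0),(18,383)),("top",(-240,-380,0),(712,492)),("scene",(0,-380,24),(278,548)),("top",(0,-380,24),(716,78)),
("top",(25,-380,24),(716,33)),("scene",(25,16,24),(602,176)),("top",(25,16,24),(36,27)),("top",(-240,0,24),(50,484))]
f=lambda p:np.concatenate([(proj(C[n],place(p[0],p[1],.018,p[2],[P]))-un(n,uv)).ravel() for n,P,uv in B])
o=least_squares(f,[.65,.09,-.04],loss="soft_l1"); print(o.x.round(4),f(o.x).round(1))
go(.507,.015,.239,1.853)
E
```

```text
[ 0.6568  0.09   -0.0331] [-0.9 -0.7  1.4 -0.1 -1.  -1.1  0.6 -1.4  0.4 -1.   1.  -3.  -0.8 -0.5
  0.1 -0. ]
t 0.1 pos [ 0.1844 -0.5966  0.238 ] yaw 0.2999 F [-0.14 -0.35  0.6 ] 
  shift cm [ 4.889e+01 -4.890e+01 -3.000e-02] turn [ -0.1  -0.1 -89. ]
```

carry_out([
  [[24,-24,-2],[0,0,-45],1],
  [[24,-24,-2],[0,0,-45],1],
  [[24,-24,-2],[0,0,-45],1],
  [[24,-24,-2],[0,0,-45],1],
  [[24,-24,-2],[0,0,-45],1],
  [[24,-24,-2],[0,0,-45],1],
  [[48.9,-48.9,0],[0,0,-89],1],
  [[48.9,-48.9,0],[0,0,-89],1],
  [[48.9,-48.9,0],[0,0,-89],1],
  [[48.9,-48.9,0],[0,0,-89],1],
  [[48.9,-48.9,0],[0,0,-89],1],
  [[48.9,-48.9,0],[0,0,-89],1],
], newtons=10)

```text
clock: 1.3
tool_pos: [0.4646, -0.0656, 0.2425]
eef_rot: [0.599, 0.801, -0.0, -0.0]
contact_force: [0.1, -0.4, 0.1]
opening: 0.001
finger_force: 0.0
```

```bash
python3 -c "
from h import *
go(.507,.015,.239,1.853);go(.513,-.005,.135,1.853)"
```

```text
t 1.3 pos [ 0.4646 -0.0656  0.2425] yaw 1.8564 F [ 0.07 -0.42  0.13] 
  shift cm [6.54 6.34 0.35] turn [-0.  -0.   0.2]
t 1.3 pos [ 0.4646 -0.0656  0.2425] yaw 1.8564 F [ 0.07 -0.42  0.13] 
  shift cm [ 4.45  6.36 10.75] turn [-0.  -0.   0.2]
```

carry_out([
  [[6.5,6.3,0],[0,0,0],1],
  [[6.5,6.3,0],[0,0,0],1],
  [[6.5,6.3,3],[0,0,0],1],
  [[6.5,6.3,7],[0,0,0],1],
  [[6.5,6.3,10.9],[0,0,0],1],
  [[6.5,6.3,10.9],[0,0,0],1],
  [[5.0,6.3,10.9],[0,0,0],1],
  [[4.5,6.3,10.9],[0,0,0],1],
  [[4.5,6.3,10.9],[0,0,0],1],
])

```text
clock: 2.2
tool_pos: [0.513, -0.0075, 0.1351]
eef_rot: [0.602, 0.799, 0.0, 0.001]
contact_force: [1.2, -0.8, -0.4]
opening: 0.007
finger_force: 0.0
```

Run:
```python
from h import *
from plant import r
import cv2
go(.513,-.005,.135,1.853)
s=r.snapshot("scene")["image"][145:295,160:318,::-1]
cv2.imwrite("pics/s1.png",cv2.resize(s,None,fx=4,fy=4,interpolation=cv2.INTER_CUBIC))
```

```text
t 2.2 pos [ 0.513  -0.0075  0.1351] yaw 1.8508 F [ 1.22 -0.8  -0.39] 
  shift cm [0.24 0.06 0.01] turn [ 0.1  0.1 -0.1]
```

View pics/s1.png

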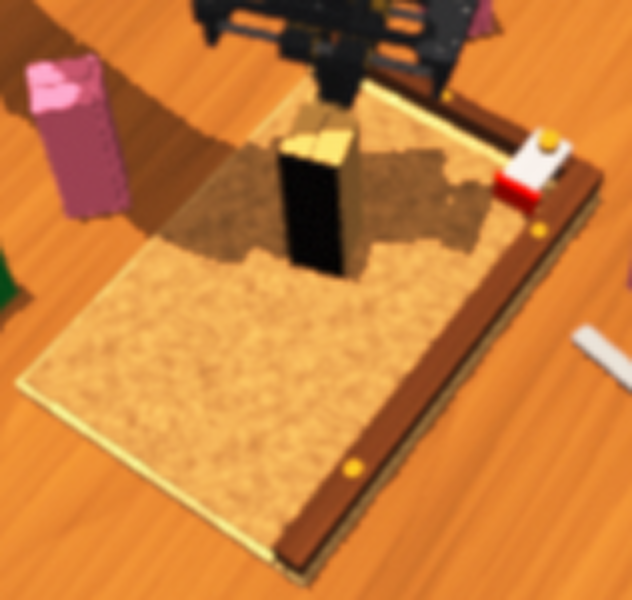

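The closed fingers (340,90) stand behind the maple side of the blank, centred on it. Next I push the blank over.

carry_out([
  [[-1.0,0,0],[0,0,0],1],
  [[-1.6,0,0],[0,0,0],1],
  [[-2.1,0,0],[0,0,0],1],
  [[-2.6,0,0],[0,0,0],1],
  [[-3.1,0,0],[0,0,0],1],
  [[-3.6,0,0],[0,0,0],1],
  [[-4.1,0,0],[0,0,0],1],
  [[-4.6,0,0],[0,0,0],1],
  [[-5.1,0,0],[0,0,0],1],
  [[-5.6,0,0],[0,0,0],1],
  [[-6.0,0,0],[0,0,0],1],
  [[-6.4,0,0],[0,0,0],1],
])

```text
clock: 3.45
tool_pos: [0.5301, -0.0683, 0.1338]
eef_rot: [0.601, 0.8, -0.0, 0.0]
contact_force: [-0.0, 0.1, 0.3]
opening: 0.005
finger_force: 0.0
```

carry_out([
  [[-0.4,0,0],[0,0,0],1],
  [[-0.8,0,0],[0,0,0],1],
  [[-1.2,0,0],[0,0,0],1],
  [[-1.2,0,0],[0,0,0],1],
  [[-1.2,0,0],[0,0,0],1],
  [[-1.2,0,0],[0,0,0],1],
  [[-1.2,0,0],[0,0,0],1],
  [[-1.2,0,0],[0,0,0],1],
])

```text
clock: 4.25
tool_pos: [0.5334, -0.0793, 0.1339]
eef_rot: [0.6, 0.8, 0.0, 0.0]
contact_force: [-0.5, 0.1, 1.4]
opening: 0.005
finger_force: 0.0
```

Run:
```python
from h import *
from plant import r
import cv2
go(.513,-.005,.135,1.853)
for n,(x0,y0,x1,y1,k) in {"scene":(160,145,318,295,4),"top":(222,155,347,242,6)}.items():
    s=r.snapshot(n);np.savez("pics/%s1.npz"%n,**s)
    cv2.imwrite("pics/%s2.png"%n,cv2.resize(s["image"][y0:y1,x0:x1,::-1],None,fx=k,fy=k,interpolation=cv2.INTER_CUBIC))
```

```text
t 4.25 pos [ 0.5334 -0.0793  0.1339] yaw 1.8535 F [-0.51  0.07  1.45] 
  shift cm [ 7.7   0.11 -0.11] turn [0. 0. 0.]
```

View pics/scene2.png

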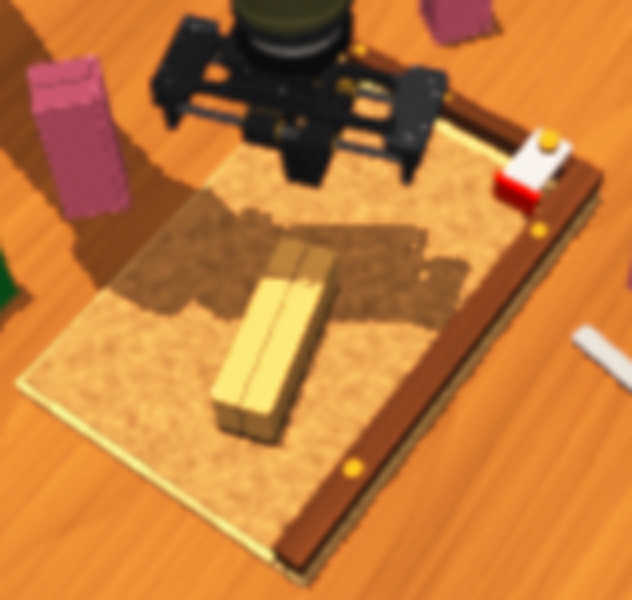

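It lies on the ebony with the pencil line up. Heel end (310,245), toe end (245,415). Now its pose.

Run:
```python
from h import *
from scipy.optimize import least_squares
K=[((-22,70,52),(283,240)),((22,70,52),(337,250)),((-22,-70,52),(214,392)),((22,-70,52),(269,412)),((-22,-70,0),(221,430)),((22,-70,0),(276,441))]
f=lambda p:np.concatenate([(proj(C["scene"],place(p[0],p[1],.018,p[2],[P]))-un("scene",uv)[None]).ravel() for P,uv in K])
o=least_squares(f,[.557,-.151,.28]).x; print(o.round(4),f(o).round(1))
b=[.6568,.09,-.0331]; c,s=np.cos(b[2]),np.sin(b[2]); d=o[:2]-b[:2]; print("in corner",c*d[0]+s*d[1],-s*d[0]+c*d[1],o[2]-b[2])
# side push start: fingers 75 mm on -x side of blank centre, tool yaw = blank yaw
x,y,a=o; P=np.array([x,y])-.075*np.array([np.cos(a),np.sin(a)]); print(P)
go(*P,.16,a)
```

```text
[ 0.5577 -0.1601  0.2561] [-0.1 -1.7  0.5 -0.4 -0.7  0.6  0.6  0.  -0.5 -0.2  0.2  1.3]
in corner -0.0907516903680635 -0.2532158521677603 0.28917863820183237
[ 0.48516381 -0.1790705 ]
t 4.35 pos [ 0.5334 -0.0793  0.1339] yaw 1.8534 F [-0.28 -0.09 -0.02] 
  shift cm [-8.23 -7.41 -2.61] turn [ 0.   0.  91.5]
```

Run:
```python
from h import *
go(.4835,-.1574,.17,-.0331);go(.4835,-.1574,.030,-.0331)
```

```text
t 4.35 pos [ 0.5334 -0.0793  0.1339] yaw 1.8534 F [-0.28 -0.09 -0.02] 
  shift cm [-6.11 -6.97 -3.61] turn [  0.   -0.  108.1]
t 4.35 pos [ 0.5334 -0.0793  0.1339] yaw 1.8534 F [-0.28 -0.09 -0.02] 
  shift cm [-6.11 -6.97 10.39] turn [  0.   -0.  108.1]
```

carry_out([
  [[0,0,-3.6],[0,0,8],1],
  [[-2,-2,-3.6],[0,0,108.1],0],
  [[-4,-4,-3.6],[0,0,108.1],0],
  [[-6.1,-7,-3.6],[0,0,108.1],0],
  [[-6.1,-7,-3.6],[0,0,108.1],0],
  [[-6.1,-7,-3.6],[0,0,108.1],0],
  [[-6.1,-7,-3.6],[0,0,108.1],0],
  [[-6.1,-7,-3.6],[0,0,108.1],0],
  [[-6.1,-7,-3.6],[0,0,108.1],0],
  [[-6.1,-7,-3.6],[0,0,108.1],0],
  [[-6.1,-7,-3.6],[0,0,108.1],0],
  [[-6.1,-7,-3.6],[0,0,108.1],0],
])

```text
clock: 5.55
tool_pos: [0.4833, -0.1573, 0.17]
eef_rot: [1.0, 0.029, 0.0, -0.0]
contact_force: [0.2, -0.7, -0.8]
opening: 0.978
finger_force: 0.0
```

Run:
```python
from h import *
go(.4835,-.1574,.030,-.0331)
```

```text
t 5.55 pos [ 0.4833 -0.1573  0.17  ] yaw 0.0577 F [ 0.23 -0.65 -0.77] 
  shift cm [2.0e-02 1.0e-02 1.4e+01] turn [-0.  -0.   5.2]
```

carry_out([
  [[0,0,4],[0,0,5.2],0],
  [[0,0,8],[0,0,5.2],0],
  [[0,0,11],[0,0,5.2],0],
  [[0,0,13],[0,0,5.2],0],
  [[0,0,13.9],[0,0,5.2],0],
  [[0,0,13.9],[0,0,5.2],0],
  [[0,0,13.9],[0,0,5.2],0],
])

```text
clock: 6.25
tool_pos: [0.4837, -0.1577, 0.0316]
eef_rot: [1.0, -0.014, 0.001, 0.0]
contact_force: [-0.0, 0.3, -0.4]
opening: 0.999
finger_force: 0.0
```

Run:
```python
from h import *
# end: finger centre at board x = -.044-.009, same y
b=[.6568,.09,-.0331];c,s=np.cos(b[2]),np.sin(b[2])
X,Y=-.053,-.253
go(b[0]+c*X-s*Y,b[1]+s*X+c*Y,.031,-.0331)
```

```text
t 6.25 pos [ 0.4837 -0.1577  0.0316] yaw -0.0273 F [-0.04  0.27 -0.35] 
  shift cm [11.18  0.04  0.07] turn [ 0.  -0.1  0.3]
```

carry_out([
  [[1.0,0,0],[0,0,0.3],0],
  [[1.8,0,0],[0,0,0.3],0],
  [[2.5,0,0],[0,0,0.3],0],
  [[3.2,0,0],[0,0,0.3],0],
  [[3.9,0,0],[0,0,0.3],0],
  [[4.6,0,0],[0,0,0.3],0],
  [[5.3,0,0],[0,0,0.3],0],
  [[6.0,0,0],[0,0,0.3],0],
  [[6.7,0,0],[0,0,0.3],0],
  [[7.4,0,0],[0,0,0.3],0],
  [[8.1,0,0],[0,0,0.3],0],
  [[8.8,0,0],[0,0,0.3],0],
])

```text
clock: 7.45
tool_pos: [0.5717, -0.16, 0.0308]
eef_rot: [1.0, -0.016, 0.0, 0.0]
contact_force: [-1.9, -0.3, -0.1]
opening: 1.001
finger_force: 0.6
```

Run:
```python
from h import *
from plant import r
import cv2
b=[.6568,.09,-.0331];c,s=np.cos(b[2]),np.sin(b[2])
X,Y=-.053,-.253
go(b[0]+c*X-s*Y,b[1]+s*X+c*Y,.031,-.0331)
s=r.snapshot("scene")["image"][145:295,160:318,::-1]
cv2.imwrite("pics/s3.png",cv2.resize(s,None,fx=4,fy=4,interpolation=cv2.INTER_CUBIC))
```

```text
t 7.45 pos [ 0.5717 -0.16    0.0308] yaw -0.0325 F [-1.93 -0.25 -0.12] 
  shift cm [ 2.38  0.03 -0.02] turn [ 0. -0.  0.]
```

View pics/s3.png

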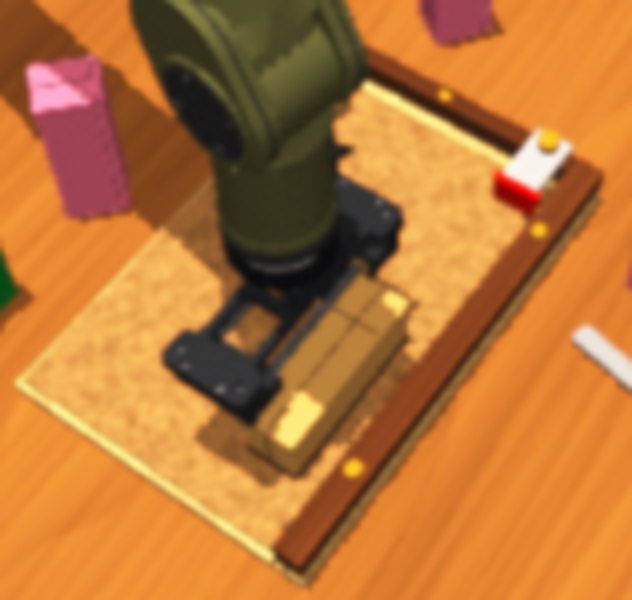

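The blank has swung parallel to the fence. It now lies from (275,460) to (400,300), with a small gap to the fence.

carry_out([
  [[0.5,0,0],[0,0,0],0],
  [[0.9,0,0],[0,0,0],0],
  [[1.3,0,0],[0,0,0],0],
  [[1.6,0,0],[0,0,0],0],
  [[1.8,0,0],[0,0,0],0],
  [[1.9,0,0],[0,0,0],0],
  [[2.0,0,0],[0,0,0],0],
  [[2.1,0,0],[0,0,0],0],
])

```text
clock: 8.3
tool_pos: [0.592, -0.1607, 0.0309]
eef_rot: [1.0, -0.016, -0.0, 0.0]
contact_force: [-1.2, 0.2, -0.7]
opening: 0.998
finger_force: 0.5
```

carry_out([
  [[0.1,0,0],[0,0,0],0],
  [[0.2,0,0],[0,0,0],0],
  [[0.3,0,0],[0,0,0],0],
  [[0.3,0,0],[0,0,0],0],
])

```text
clock: 8.7
tool_pos: [0.5931, -0.1606, 0.0308]
eef_rot: [1.0, -0.017, -0.002, -0.0]
contact_force: [-5.5, 0.2, 3.4]
opening: 1.0
finger_force: 2.9
```

carry_out([
  [[0.1,0,0],[0,0,0],0],
  [[0.2,0,0],[0,0,0],0],
  [[0.3,0,0],[0,0,0],0],
  [[0.3,0,0],[0,0,0],0],
  [[0.3,0,0],[0,0,0],0],
])

```text
clock: 9.2
tool_pos: [0.5931, -0.1605, 0.0306]
eef_rot: [1.0, -0.017, -0.005, -0.001]
contact_force: [-11.0, 1.5, 7.8]
opening: 1.001
finger_force: 5.4
```

Run:
```python
from h import *
from plant import r
import cv2
go(.5931,-.1606,.031,-.0331); print(r.get_state()["moment"])
b=[.6568,.09,-.0331];c,s=np.cos(b[2]),np.sin(b[2])
p=r.get_state()["tool_pos"][:2]-b[:2]; print(c*p[0]+s*p[1],-s*p[0]+c*p[1])
s=r.snapshot("top")["image"][155:242,222:347,::-1]
cv2.imwrite("pics/t3.png",cv2.resize(s,None,fx=6,fy=6,interpolation=cv2.INTER_CUBIC))
```

```text
t 9.2 pos [ 0.5931 -0.1605  0.0306] yaw -0.0349 F [-11.     1.46   7.75] 
  shift cm [-0.    0.01 -0.04] turn [-0.1  0.6 -0.1]
[ 0.06960233  1.87457107 -0.5504301 ]
-0.05532903550691362 -0.25251822050399503
```

View pics/t3.png

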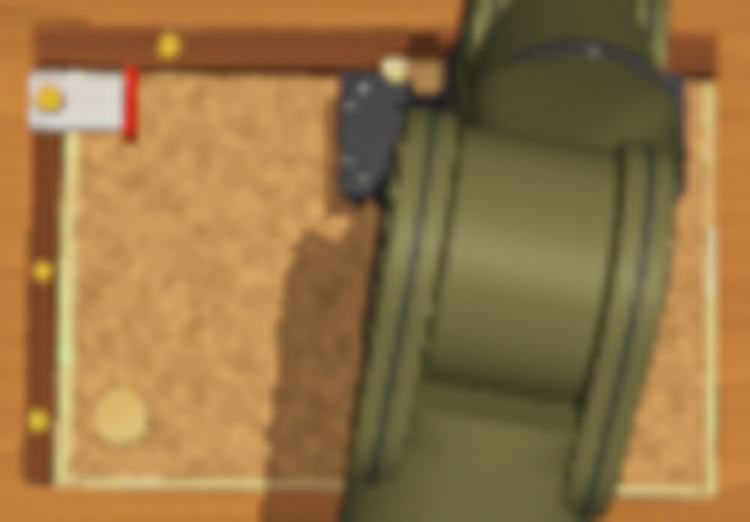

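carry_out([
  [[-0.2,0,0],[0,0,0],0],
  [[-0.5,0,0],[0,0,0],0],
  [[-1.5,0,0],[0,0,0],0],
  [[-3.5,0,0],[0,0,0],0],
  [[-5,0,-4],[0,0,0],0],
  [[-5,0,-8],[0,0,0],0.5],
  [[-5,0,-10],[0,0,0],1],
  [[-5,0,-10],[0,0,0],1],
])

```text
clock: 10.05
tool_pos: [0.5518, -0.16, 0.1344]
eef_rot: [1.0, -0.016, 0.005, 0.001]
contact_force: [-0.1, -0.2, -0.3]
opening: 0.749
finger_force: 0.0
```

Run:
```python
from h import *
b=[.6568,.09,-.035];c,s=np.cos(b[2]),np.sin(b[2])
X,Y=-.023,-.365
P=(b[0]+c*X-s*Y,b[1]+s*X+c*Y); print(P)
go(*P,.13,1.535)
```

```text
(np.float64(0.6210416941313771), np.float64(-0.27397162466517355))
t 10.05 pos [ 0.5518 -0.16    0.1344] yaw -0.0323 F [-0.11 -0.15 -0.29] 
  shift cm [ 7.29 11.17  0.52] turn [  0.5  -0.4 -89.8]
```

carry_out([
  [[7.3,11.2,0.5],[0.5,-0.4,-89.8],1],
  [[7.3,11.2,0.5],[0.5,-0.4,-89.8],1],
  [[7.3,11.2,0.5],[0.5,-0.4,-89.8],1],
  [[7.3,11.2,0.5],[0.5,-0.4,-89.8],1],
  [[7.3,11.2,0.5],[0.5,-0.4,-89.8],1],
  [[7.3,11.2,0.5],[0.5,-0.4,-89.8],1],
  [[7.3,11.2,0.5],[0.5,-0.4,-89.8],1],
  [[7.3,11.2,0.5],[0.5,-0.4,-89.8],1],
  [[7.3,11.2,0.5],[0.5,-0.4,-89.8],1],
  [[7.3,11.2,0.5],[0.5,-0.4,-89.8],1],
  [[7.3,11.2,0.5],[0.5,-0.4,-89.8],1],
  [[7.3,11.2,0.5],[0.5,-0.4,-89.8],1],
])

```text
clock: 11.25
tool_pos: [0.6177, -0.2734, 0.1246]
eef_rot: [0.72, 0.694, -0.003, -0.004]
contact_force: [1.0, 0.3, 0.4]
opening: 0.003
finger_force: 0.0
```

Run:
```python
from h import *
from plant import r
import cv2
go(.621,-.274,.034,1.535)
s=r.snapshot("scene")["image"][145:295,160:318,::-1]
cv2.imwrite("pics/s4.png",cv2.resize(s,None,fx=4,fy=4,interpolation=cv2.INTER_CUBIC))
```

```text
t 11.25 pos [ 0.6177 -0.2734  0.1246] yaw 1.5348 F [1.04 0.27 0.45] 
  shift cm [-0.07  0.42  9.06] turn [-0.6 -0.1 -0. ]
```

View pics/s4.png

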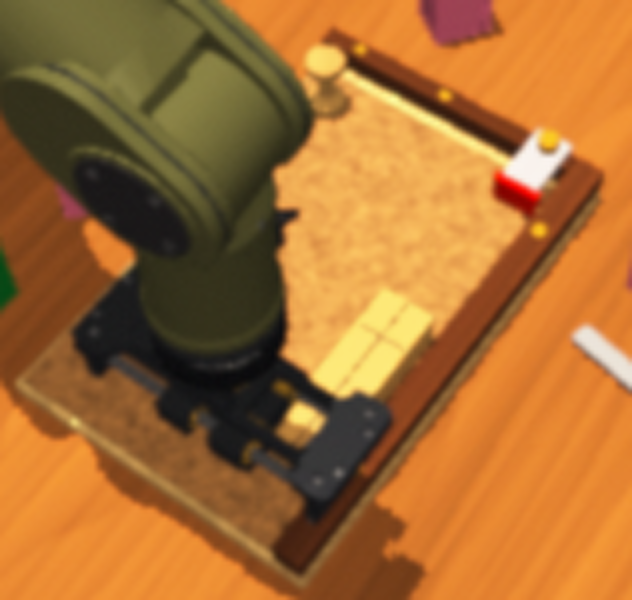

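The blank lies flush along the fence, with its heel top edge at (388,288)–(432,316). I'll compute the toe position before lowering the fingers.

Run:
```python
from h import *
b=[.6568,.09,-.035];c,sn=np.cos(b[2]),np.sin(b[2])
S=C["scene"]
for uv in((388,288),(432,316)):
    u,v=un("scene",uv); d=S["pose"][:3,:3]@np.array([(u-S["cx"])/S["fx"],-(v-S["cy"])/S["fy"],-1]); o=S["pose"][:3,3]; p=o+d*(.07-o[2])/d[2]; q=p[:2]-b[:2]; print(c*q[0]+sn*q[1],-sn*q[0]+c*q[1])
for Y in(-.365,): X=-.022; go(b[0]+c*X-sn*Y,b[1]+sn*X+c*Y,.034,1.535)
```

```text
-0.040314463432499885 -0.18772696634583122
-0.0012937687445040936 -0.18924917072850278
t 11.3 pos [ 0.6176 -0.2734  0.1248] yaw 1.5333 F [-0.12  0.13  0.66] 
  shift cm [-0.07  0.53  9.08] turn [-0.6 -0.1 -0.1]
```

carry_out([
  [[0,0.2,3],[0,0,0],1],
  [[0,0.2,6],[0,0,0],1],
  [[0,0.2,8.5],[0,0,0],1],
  [[0,0.2,9.1],[0,0,0],1],
  [[0,0.2,9.1],[0,0,0],1],
  [[0,0.2,9.1],[0,0,0],1],
  [[0,0.2,9.1],[0,0,0],1],
])

```text
clock: 12.0
tool_pos: [0.6199, -0.2737, 0.0365]
eef_rot: [0.72, 0.694, -0.002, -0.003]
contact_force: [-0.7, 1.2, 0.1]
opening: 0.003
finger_force: 0.0
```

Run:
```python
from h import *
b=[.6568,.09,-.035];c,sn=np.cos(b[2]),np.sin(b[2])
for Y in(-.365,-.192): X=-.022; go(b[0]+c*X-sn*Y,b[1]+sn*X+c*Y,.034,1.535)
```

```text
t 12.0 pos [ 0.6199 -0.2737  0.0365] yaw 1.5344 F [-0.7   1.22  0.14] 
  shift cm [-0.02  0.22  0.25] turn [-0.4 -0.  -0. ]
t 12.0 pos [ 0.6199 -0.2737  0.0365] yaw 1.5344 F [-0.7   1.22  0.14] 
  shift cm [17.28  0.2   0.26] turn [-0.4 -0.  -0. ]
```

carry_out([
  [[1.2,0.2,0.2],[0,0,0],1],
  [[2.2,0.2,0.2],[0,0,0],1],
  [[2.8,0.2,0.2],[0,0,0],1],
  [[3.4,0.2,0.2],[0,0,0],1],
  [[4.2,0.2,0.2],[0,0,0],1],
  [[5.0,0.2,0.2],[0,0,0],1],
  [[5.8,0.2,0.2],[0,0,0],1],
  [[6.6,0.2,0.2],[0,0,0],1],
  [[7.4,0.2,0.2],[0,0,0],1],
  [[8.2,0.2,0.2],[0,0,0],1],
  [[9.0,0.2,0.2],[0,0,0],1],
  [[9.8,0.2,0.2],[0,0,0],1],
])

```text
clock: 13.2
tool_pos: [0.624, -0.1749, 0.0329]
eef_rot: [0.72, 0.694, -0.003, -0.004]
contact_force: [0.7, -3.0, 0.6]
opening: 0.011
finger_force: 1.1
```

carry_out([
  [[0.7,0,0],[0,0,0],1],
  [[1.4,0,0],[0,0,0],1],
  [[2.1,0,0],[0,0,0],1],
  [[2.8,0,0],[0,0,0],1],
  [[3.5,0,0],[0,0,0],1],
  [[4.1,0,0],[0,0,0],1],
  [[4.5,0,0],[0,0,0],1],
  [[4.7,0,0],[0,0,0],1],
])

```text
clock: 14.0
tool_pos: [0.6257, -0.1278, 0.0329]
eef_rot: [0.719, 0.695, -0.003, -0.004]
contact_force: [-0.9, -2.1, 0.7]
opening: 0.006
finger_force: 0.8
```

Run:
```python
from h import *
from plant import r
import cv2
b=[.6568,.09,-.035];c,sn=np.cos(b[2]),np.sin(b[2])
for Y in(-.192,): X=-.022; go(b[0]+c*X-sn*Y,b[1]+sn*X+c*Y,.034,1.535)
s=r.snapshot("scene")["image"][145:295,160:318,::-1]
cv2.imwrite("pics/s5.png",cv2.resize(s,None,fx=4,fy=4,interpolation=cv2.INTER_CUBIC))
```

```text
t 14.0 pos [ 0.6257 -0.1278  0.0329] yaw 1.5355 F [-0.88 -2.09  0.7 ] 
  shift cm [ 2.67  0.14 -0.11] turn [-0.6 -0.1  0. ]
```

View pics/s5.png

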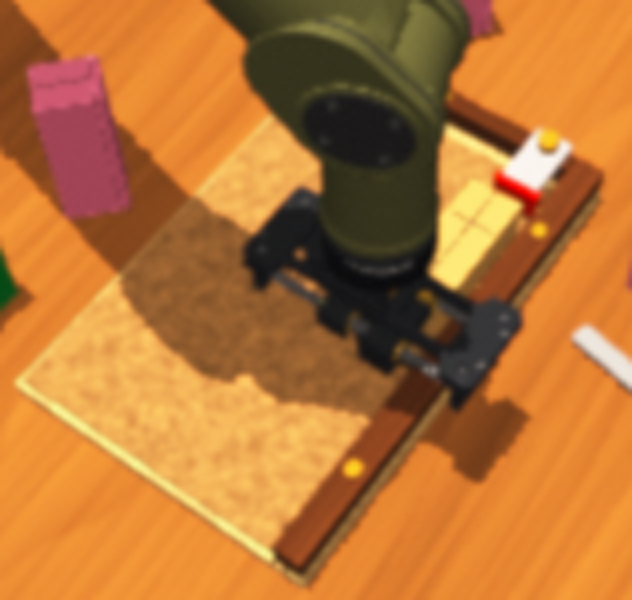

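The blank is flush on the fence (480,180)–(525,208), with roughly 2 cm left to the red buffer. I'll creep from here.

carry_out([
  [[0.2,0,0],[0,0,0],1],
  [[0.4,0,0],[0,0,0],1],
  [[0.6,0,0],[0,0,0],1],
  [[0.8,0,0],[0,0,0],1],
  [[1.0,0,0],[0,0,0],1],
  [[1.2,0,0],[0,0,0],1],
  [[1.4,0,0],[0,0,0],1],
])

```text
clock: 14.75
tool_pos: [0.6262, -0.1143, 0.0329]
eef_rot: [0.72, 0.694, -0.003, -0.004]
contact_force: [0.3, -0.5, 0.0]
opening: 0.004
finger_force: 0.5
```

carry_out([
  [[0.1,0,0],[0,0,0],1],
  [[0.2,0,0],[0,0,0],1],
  [[0.3,0,0],[0,0,0],1],
  [[0.4,0,0],[0,0,0],1],
  [[0.4,0,0],[0,0,0],1],
])

```text
clock: 15.25
tool_pos: [0.6264, -0.1103, 0.033]
eef_rot: [0.72, 0.694, -0.003, -0.004]
contact_force: [-0.2, -1.1, -0.0]
opening: 0.004
finger_force: 0.2
```

Not at the buffer yet. Commanded and measured positions agree, so I continue in small steps.

carry_out([
  [[0.1,0,0],[0,0,0],1],
  [[0.2,0,0],[0,0,0],1],
  [[0.3,0,0],[0,0,0],1],
  [[0.4,0,0],[0,0,0],1],
  [[0.4,0,0],[0,0,0],1],
])

```text
clock: 15.75
tool_pos: [0.6266, -0.1063, 0.0331]
eef_rot: [0.72, 0.694, -0.003, -0.004]
contact_force: [-0.4, -0.3, -0.2]
opening: 0.007
finger_force: 0.3
```

carry_out([
  [[0.1,0,0],[0,0,0],1],
  [[0.2,0,0],[0,0,0],1],
  [[0.3,0,0],[0,0,0],1],
  [[0.3,0,0],[0,0,0],1],
])

```text
clock: 16.15
tool_pos: [0.6265, -0.1049, 0.0331]
eef_rot: [0.72, 0.694, -0.004, -0.003]
contact_force: [-1.1, -4.5, 0.7]
opening: 0.004
finger_force: 2.2
```

carry_out([
  [[0.05,0,0],[0,0,0],1],
  [[0.1,0,0],[0,0,0],1],
  [[0.15,0,0],[0,0,0],1],
  [[0.2,0,0],[0,0,0],1],
  [[0.2,0,0],[0,0,0],1],
])

```text
clock: 16.65
tool_pos: [0.6263, -0.1044, 0.0331]
eef_rot: [0.72, 0.694, -0.005, -0.003]
contact_force: [-1.1, -6.8, 1.6]
opening: 0.008
finger_force: 3.5
```

carry_out([
  [[0.05,0,0],[0,0,0],1],
  [[0.1,0,0],[0,0,0],1],
  [[0.15,0,0],[0,0,0],1],
  [[0.2,0,0],[0,0,0],1],
  [[0.25,0,0],[0,0,0],1],
  [[0.25,0,0],[0,0,0],1],
])

```text
clock: 17.25
tool_pos: [0.6262, -0.104, 0.0331]
eef_rot: [0.721, 0.693, -0.006, -0.002]
contact_force: [-0.3, -10.3, 1.9]
opening: 0.005
finger_force: 5.0
```

Now about 10 N. I hold it for 1.2 s.

carry_out([
  [[0.05,0,0],[0,0,0],1],
  [[0.05,0,0],[0,0,0],1],
  [[0.05,0,0],[0,0,0],1],
  [[0.05,0,0],[0,0,0],1],
  [[0.05,0,0],[0,0,0],1],
  [[0.05,0,0],[0,0,0],1],
  [[0.05,0,0],[0,0,0],1],
  [[0.05,0,0],[0,0,0],1],
  [[0.05,0,0],[0,0,0],1],
  [[0.05,0,0],[0,0,0],1],
  [[0.05,0,0],[0,0,0],1],
  [[0.05,0,0],[0,0,0],1],
])

```text
clock: 18.45
tool_pos: [0.6262, -0.1039, 0.0331]
eef_rot: [0.721, 0.693, -0.006, -0.002]
contact_force: [-1.4, -9.9, 2.7]
opening: 0.01
finger_force: 5.3
```

carry_out([
  [[-0.05,0,0],[0,0,0],1],
  [[-0.1,0,0],[0,0,0],1],
  [[-0.15,0,0],[0,0,0],1],
  [[-0.2,0,0],[0,0,0],1],
  [[-0.25,0,0],[0,0,0],1],
  [[-0.3,0,0],[0,0,0],1],
  [[-0.35,0,0],[0,0,0],1],
  [[-0.4,0,0],[0,0,0],1],
  [[-0.45,0,0],[0,0,0],1],
  [[-0.5,0,0],[0,0,0],1],
  [[-0.55,0,0],[0,0,0],1],
  [[-0.6,0,0],[0,0,0],1],
])

```text
clock: 19.65
tool_pos: [0.6265, -0.1045, 0.033]
eef_rot: [0.72, 0.694, -0.003, -0.004]
contact_force: [-1.0, -4.0, 1.2]
opening: 0.004
finger_force: 1.9
```

carry_out([
  [[-0.04,0,0],[0,0,0],1],
  [[-0.08,0,0],[0,0,0],1],
  [[-0.12,0,0],[0,0,0],1],
  [[-0.16,0,0],[0,0,0],1],
  [[-0.2,0,0],[0,0,0],1],
  [[-0.24,0,0],[0,0,0],1],
  [[-0.28,0,0],[0,0,0],1],
  [[-0.32,0,0],[0,0,0],1],
  [[-0.36,0,0],[0,0,0],1],
  [[-0.4,0,0],[0,0,0],1],
])

```text
clock: 20.65
tool_pos: [0.6265, -0.1086, 0.033]
eef_rot: [0.72, 0.694, -0.003, -0.004]
contact_force: [0.4, -0.3, 0.0]
opening: 0.006
finger_force: 0.0
```

carry_out([
  [[-0.3,0,0],[0,0,0],1],
  [[-0.8,0,0],[0,0,0],1],
  [[-2,0,0],[0,0,0],1],
  [[-4,0,0],[0,0,0],1],
  [[-7,0,-2],[0,0,0],1],
  [[-10,0,-5],[0,0,0],1],
  [[-13,0,-8],[0,0,0],1],
  [[-13,0,-8],[0,0,0],1],
  [[-13,0,-8],[0,0,0],1],
])

```text
clock: 21.55
tool_pos: [0.6223, -0.2408, 0.1134]
eef_rot: [0.721, 0.693, -0.003, -0.003]
contact_force: [-0.4, 0.7, -0.1]
opening: 0.003
finger_force: 0.0
```

Run:
```python
from plant import r
import cv2
s=r.snapshot("scene")["image"][170:240,250:320,::-1]
t=r.snapshot("top")["image"][152:192,222:302,::-1]
a=cv2.resize(s,(560,560),interpolation=cv2.INTER_CUBIC)[:300]; b=cv2.resize(t,(560,280),interpolation=cv2.INTER_CUBIC)
cv2.imwrite("pics/end.png",cv2.vconcat([a,b]))
```

```text
(no output)
```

View pics/end.png

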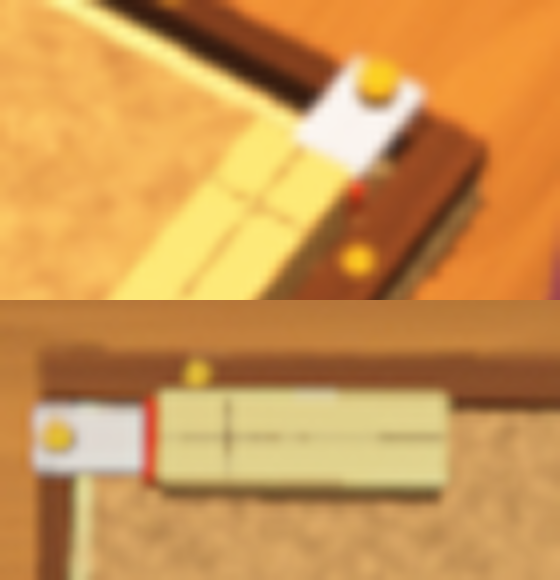

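The heel sits on the red buffer at (155,440), and the side is flush with the fence. Handing in.

```bash
python3 -c "
from plant import r
print(r.finish_job())"
```

```text
the job is handed in; nothing more can be done
None
```

I handed the job in: the blank lies on its ebony face, flush along the side fence with its heel touching the buffer. I pressed it for 1.2 s with about 10 N measured at the wrist and then backed off gently; no verdict came back.

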